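# Index the welding turntable to the next hole

### The arm

A 6-joint arm with a two-finger parallel gripper is mounted at the origin on the work surface. World frame = base frame: x ahead of the robot, y to its left, z up, the work surface at z = 0. Lengths are in m, angles in rad, forces in N, time in s.
With the tool pointing down it reaches from about 0.275 to 0.975 m from the base axis. Payload 8.4 kg.
Tool frame: the origin (TCP) lies midway between the tips of the shut fingers; the grasp point (between the pads) lies 19 mm behind it; z points along the fingers, y is the line along which they close (so a half turn about z gives the same grasp; the last joint's range is limited). The gripper opens to 92 mm and grips with 3 to 60 N. Pads are 20 mm wide; open, the fingers measure 128 mm over their backs; the gripper's body (75 mm by 189 mm) begins 69 mm behind the grasp point.
Start: joints at [1.274, 0.353, 1.633, -0, 1.155, -0.002], TCP at [0.182, 0.598, 0.215] pointing down, gripper open.
Joint ranges: [-2.63, 2.63], [-0.92, 2.1], [0.06, 2.66], [-1.3, 4.44], [0, 2.69], [-3.02, 3.02]. Speed limits (rad/s): [2.22, 2.22, 2.79, 3.14, 3.14, 3.14].

### API

Orientations are given as a rotation vector (axis times angle).
In Python, from plant import status, grab_frame, job gives the robot as it stands.
- The arm moves only by the tool move_arm, never from a script. Its argument "targets" is a list that holds one entry, the list of rows, each a list of 6 numbers: the shift along the tool's x, y, z in mm, then the turn, a rotation vector about the tool's x, y, z in rad. A call has 1 to 20 rows; each row is the pose to reach, as a shift and turn from the pose commanded when the call began, along the tool's axes at that moment; what a row does not reach only later rows make up. A row lasts 1/12 s, in which the tool goes at most 41.7 mm and 7.16 degrees, less where a joint would pass 70% of its speed; a pose out of reach is approached as far as the arm can. A call with a gripper value outside its range is refused whole. "claw" is the closure in counts, from 0 (fully open) to 255 (shut), set as the call begins (left out, the last holds). The fingers move at their own pace and stop on an object; "grip_force" is the grip in N (left out, the last holds). Time passes only in rows, so rows that repeat a pose let the fingers close. It gives the time, the measured TCP pose, the force, the opening and the grip force at its end, in the units of the state.
- status.get_obs(): the state, without advancing time (a new reading comes with each control period).
- grab_frame(name): name is "scene" or "top" or "wrist"; returns a dict with "image" (420x560x3 uint8, blue, green, red), "z_map" (420x560 float32, m along the optical axis (not along the pixel's ray), 0 where there is no reading), "mtx" (3x3 intrinsics, pixels), "k1" (the pictures are not rectified: a ray, as slopes to the right and down, at radius r is drawn at 1 + k1 r^2 times it, then the intrinsics apply), "R" (3x3) and "t" (3): a world point X has camera coordinates R X + t. Camera axes: x right, y down, z forward; pixel columns grow to the right and rows downward; lengths in m; the calibration is good to about 2 mm. A picture is of the moment at which its call begins.
- job.finish_job(): hands the job in; it is judged then, once.
The state is a dict: "time": time; "joint_positions": joint angles; "qd": joint speeds; "effort": joint torques, N m; "position": TCP position; "orientation": TCP orientation; "ft_force": force on the tool from outside, world axes, zero at the start; "torque": the same for the moment, N m; "grip_width": finger opening in m; "grip_force": force on a finger pad.
Only numpy, scipy, OpenCV 4.12 (cv2) and the standard library are available. Lean on these libraries where they do the work, as an engineer would, in place of code of your own. Each camera call takes 0.05 s, during which the arm holds its last target. There are 200 camera calls.

### The job

On the welding bench, press the yellow spring plunger of the indexing turntable down with the fingertips and, while it is in, push the turntable round to the next hole on the side of the yellow marker; then let the plunger spring back up so that it locks in that hole. Nothing is to be lifted: the tube stub stays on its spigot, and the mallet and the clamp stay where they are.

Things in the scene. Friction and masses are not known exactly. Their poses are not given: they have to be found in the camera images.
- index_base: fixed base of the indexing turntable, bolted to the bench: blue round foot (200 mm across) carrying a steel index ring (256 mm across, top 62 mm above the bench) with 12 holes, 30 degrees apart, on a 110 mm radius. Origin on the vertical turning axis at bench height, z up. At the start the plunger stands on its -x side, locked in the hole there
- turntable (a joint): angle of the turning part (aluminium faceplate 176 mm across, top 84 mm above the bench, with a red arm over the ring that carries the plunger), rad, about the vertical axis, positive anticlockwise from above, 0 in the starting hole; holes at every 0.5236 rad (30 degrees) either way. Stiff but easy: about 0.25 N m to turn (2 N at the plunger). With the plunger up in a hole it is locked, with about 1 degree of play either way
- plunger (a joint): how far the plunger is pressed down, m: 0 fully up, 0.016 at its stop. Sprung, 5 N at first rising to about 12 N. A foot under the ring carries its locking pin, which points up into a hole from below: the table is free when the plunger is more than 0.012 m down. Let go within about 2 degrees of a hole, the pin centres itself and springs fully up; between holes it stays down, rubbing under the ring (no longer locked) and snaps up when the table is pushed on to a hole
- plunger_top (a point): centre of the flat top of the yellow plunger head (42 mm across, 10 mm thick), 120 mm above the bench when up, 145 mm from the turning axis; it moves down and round with the plunger. On each side of it, along the direction of turning, stands a red upright cheek fixed to the turning arm (8 mm thick, 40 mm radially, inner faces 28 mm from the head's centre, top 137 mm above the bench): a fingertip between the cheeks can press the head and push the cheek ahead
- turntable_centre (a point): centre of the faceplate's top, on the turning axis, 84 mm above the bench; z up, x turns with the faceplate (the plunger is on its -x side). A steel spigot 38 mm across and 16 mm high stands there
- marker_yellow: yellow cone marker, 40 mm across, 45 mm high, fixed to the bench 205 mm from the turning axis, straight out from the next hole (30 degrees from the plunger's starting place) on the side to turn to. Origin at the centre of its underside
- marker_blue: blue cone marker, same size, fixed straight out from the hole on the other side (seam already welded). Origin at the centre of its underside
- tube_stub_centre (a point): workpiece: loose square steel tube, 50 x 50 x 50 mm, 3 mm wall, standing over the spigot on the faceplate, top 134 mm above the bench. The point is its centre
- mallet_head (a point): wooden mallet lying loose on the bench beside the turntable, head 105 mm long and 68 mm across, handle reaching about 240 mm from the head along the point's +y. The point is the centre of the head
- clamp_centre (a point): screw clamp standing loose on the bench, steel post with grey arm and black knob, about 160 mm high and 80 mm over the arm. The point is 60 mm up its post
Mind the look-alikes: they are no part of the job. Of the things like the marker_yellow, leave any that is white; of the rest the larger one is meant. Of the things shaped like the part that bears tube_stub_centre, the dark steel one is meant.

How it is judged:
On the way, in this order (a step that is already met when the one before it is completed fails the run):
1. the plunger is pressed in, clear of its hole, with the table still at the starting hole (value of joint plunger above 0.011 m and value of joint turntable between -0.1 and 0.1 rad), for 0.05 s.
2. the table is at the hole on the yellow marker's side and the plunger has sprung back up into it (((y of marker_yellow in the frame of index_base below 0 m and value of joint turntable between 0.4836 and 0.5636 rad) or (y of marker_yellow in the frame of index_base above 0 m and value of joint turntable between -0.5636 and -0.4836 rad)) and value of joint plunger below 0.003 m), for 0.2 s.
At the end, for the whole second after the job is handed in: The turntable stands within 0.04 rad of the next hole (30 degrees) on the yellow marker's side, at rest, the plunger less than 3 mm short of fully up; the tube stub is still seated on the spigot, and mallet and clamp are within 20 mm of where they started (all of step 2 and velocity of joint turntable between -0.05 and 0.05 rad/s and distance between tube_stub_centre and turntable_centre below 0.036 m and distance of each of mallet_head, clamp_centre from where it was at the start of the episode below 0.02 m); the robot touches nothing.
It fails at once if the tube stub is lifted or pushed off the spigot (more than about 10 mm) (distance between tube_stub_centre and turntable_centre above 0.036 m).
It fails at once if the mallet or the clamp is lifted or moved (more than 20 mm) (distance of any of mallet_head, clamp_centre from where it was at the start of the episode above 0.02 m).
It also fails if it takes over 38 s, if anything falls off the work surface, if the arm or the gripper's body presses on something with over 40 N, if the wrist force passes 120 N, or if a joint passes its speed limit or range.

## Working session

There is one attempt and no reset: what is moved stays moved. The work goes in short steps, Python scripts to look and compute and a tool call to move; the robot and the scene stay as the last step left them, time stands still between calls to the robot, and variables do not carry over. Pictures are saved under pics/ and viewed, at most 10 in all, crops included, and the job is handed in when it is done.

Besides the shell and the picture viewer there is one more tool, called after ">>>" as name(argument=value, ...), one argument or row to a line, values as JSON. move_arm: Moves the arm, as the interface text tells. Its arguments: {"type":"object","properties":{"targets":{"type":"array","items":{"type":"array","items":{"type":"array","items":{"type":"number"}}}},"claw":{"type":"number"},"grip_force":{"type":"number"}},"required":["targets"]}

```bash
mkdir -p pics; ls
cat > h.py <<'E'
import numpy as np, cv2
from plant import status, grab_frame
def load(n):
    d=np.load(f'{n}.npz'); return {k:d[k] for k in d}
def save(n,tag):
    f=grab_frame(n); np.savez(f'{tag}.npz',**{k:np.asarray(v) for k,v in f.items()}); cv2.imwrite(f'pics/{tag}.png',f['image']); return f
def ray(f,u,v):
    K=np.array(f['mtx']);k=float(f['k1'])
    p=cv2.undistortPoints(np.array([[[u,v]]],float),K,np.array([k,0,0,0,0.]))[0,0]
    R=np.array(f['R']);t=np.array(f['t'])
    return -R.T@t, R.T@np.array([p[0],p[1],1.])
def onz(f,u,v,z):
    c,d=ray(f,u,v); return c+d*(z-c[2])/d[2]
def dep(f,u,v):
    c,d=ray(f,u,v); return c+d*float(f['z_map'][int(round(v)),int(round(u))])
def proj(f,X):
    p,_=cv2.projectPoints(np.array([X],float),cv2.Rodrigues(np.array(f['R']))[0],np.array(f['t'],float),np.array(f['mtx']),np.array([float(f['k1']),0,0,0,0.]));return p[0,0]
E
python3 - <<'E'
from h import *
a=save('scene','scene0');b=save('top','top0')
o=status.get_obs();print({k:np.round(v,3) for k,v in o.items()})
E
```

```text
pics
{'time': np.float64(0.1), 'joint_positions': array([ 1.274,  0.354,  1.634, -0.   ,  1.155, -0.002]), 'qd': array([-0.001, -0.001, -0.001,  0.   , -0.001, -0.001]), 'effort': array([-1.0000e-03, -5.9491e+01, -3.3493e+01,  7.0000e-02,  1.8000e-02,
       -0.0000e+00]), 'position': array([0.181, 0.598, 0.214]), 'orientation': array([-4.610e-01, -3.107e+00,  2.000e-03]), 'ft_force': array([-0.822,  0.428,  0.706]), 'torque': array([-0.036,  0.001, -0.007]), 'grip_force': np.float64(0.0), 'grip_width': np.float64(0.092)}
```

View pics/top0.png

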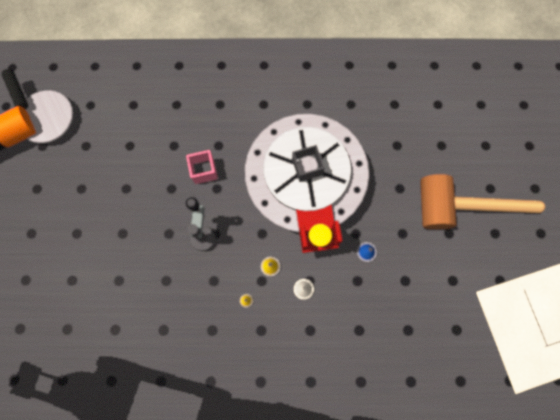

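View pics/scene0.png

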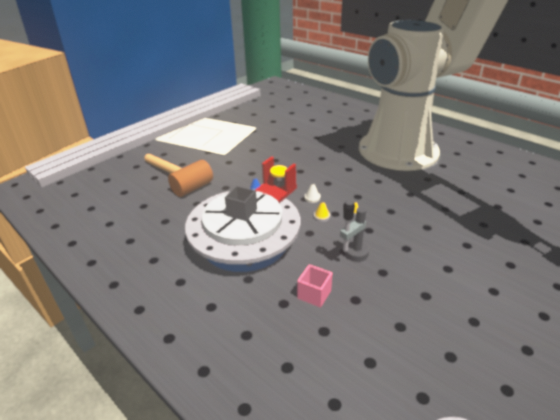

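The top view shows the plunger at (320,235) between red cheeks. There are four cones: a larger yellow one at (270,266), a small yellow look-alike at (246,300), a white one at (304,289) and a blue one at (367,252). The tubes are dark on the spigot at (311,163) and a pink look-alike at (202,166). The clamp is at (203,225) and the mallet at (438,200). I choose the yellow cone at (270,266).

Run:
```python
from h import *
T=load('top0');S=load('scene0')
def blobs(f,lo,hi,mn=15):
    m=cv2.inRange(cv2.cvtColor(f['image'],cv2.COLOR_BGR2HSV),lo,hi)
    n,l,s,c=cv2.connectedComponentsWithStats(m); return [(np.round(c[i],1),s[i,4],s[i,:4]) for i in range(1,n) if s[i,4]>mn]
Y=((22,140,120),(35,255,255));B=((105,150,80),(125,255,255));Rd=((0,200,90),(4,255,255))
for nm,f in(('T',T),('S',S)):
    for q,c in(('Y',Y),('B',B),('R',Rd)): 
        for b in blobs(f,*c)[:8]: print(nm,q,b[0],b[1],b[2])
def tri(u1,u2):
    c1,d1=ray(T,*u1);c2,d2=ray(S,*u2)
    A=np.stack([d1,-d2],1);s=np.linalg.lstsq(A,c2-c1,rcond=None)[0]
    p,q=c1+s[0]*d1,c2+s[1]*d2;return (p+q)/2,np.linalg.norm(p-q)
print('pl tri',tri((320,235),(279,171)))
print('pl z.12',onz(T,320,235,.12),'dep',dep(T,320,235))
print('cone big',onz(T,270,266,.02),'small',onz(T,246,300,.02),'blue',onz(T,367,252,.02))
print('tube',onz(T,311,163,.134),dep(T,300,170))
# ring fit: bright low-sat pixels
m=((T['z_map']>0)).astype(np.uint8)
hs=cv2.cvtColor(T['image'],cv2.COLOR_BGR2HSV)
mm=cv2.inRange(hs,(0,0,120),(180,80,255));mm[:105]=0;mm[245:]=0;mm[:,:235]=0;mm[:,380:]=0
mm=cv2.morphologyEx(mm,cv2.MORPH_OPEN,np.ones((3,3)))
cs=max(cv2.findContours(mm,0,2)[0],key=cv2.contourArea)
h=cv2.convexHull(cs)[:,0]
P=np.array([onz(T,*p,.062)[:2] for p in h if p[1]<205])
s=np.linalg.lstsq(np.c_[2*P,np.ones(len(P))],(P**2).sum(1),rcond=None)[0]
print('ring c',s[:2],'r',np.sqrt(s[2]+s[:2]@s[:2]))
print('clamp',[np.round(dep(T,u,v),3) for u,v in((203,240),(192,203),(197,215),(238,220))])
im=cv2.resize(T['image'][190:320,220:400],None,fx=4,fy=4);cv2.imwrite('pics/crop.png',im)
```

```text
T Y [319.9 234.9] 394 [309 224  23  22]
T Y [269.5 266. ] 167 [263 259  15  15]
T Y [245.5 300.1] 70 [241 296  10   9]
T B [365.6 251.8] 126 [360 245  14  14]
T R [317.7 226.3] 864 [298 207  44  45]
S Y [278.  170.6] 148 [270 165  16  12]
S Y [321.8 210.7] 136 [316 203  12  15]
S Y [355.2 207.1] 33 [354 203   4  10]
S B [148.2  31.5] 10038 [ 52   0 180  85]
S B [255.5 183.5] 17 [254 181   4   6]
pl tri (array([ 0.47736684, -0.06479582,  0.11451315]), np.float64(0.0002786422192209184))
pl z.12 [ 0.47633881 -0.06425093  0.12      ] dep [ 0.47672282 -0.06442869  0.11775711]
cone big [0.42880789 0.03187056 0.02      ] small [0.35997235 0.08005808 0.02      ] blue [ 0.457724  -0.1690155  0.02     ]
tube [ 0.61302388 -0.04850789  0.134     ] [ 0.61061637 -0.02871021  0.09800649]
ring c [ 0.62185461 -0.04229756] r 0.12959570852070906
clamp [array([0.479, 0.168, 0.046]), array([0.567, 0.203, 0.001]), array([0.52 , 0.173, 0.095]), array([0.529, 0.102, 0.001])]
```

View pics/crop.png

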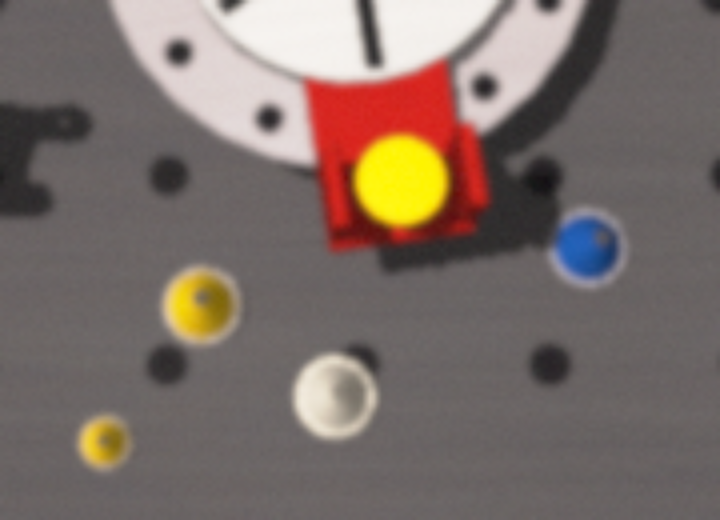

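The crop confirms the larger yellow cone at crop (200,305), on the left (+y) side, and the plunger head at crop (400,180). Next I work out the move to above the plunger.

```bash
cat >> h.py <<'E'
from scipy.spatial.transform import Rotation as Ro
def todo(tgt,ydeg):
    o=status.get_obs();Rt=Ro.from_rotvec(o['orientation']);p=np.array(o['position'])
    y=np.array([np.cos(np.radians(ydeg)),np.sin(np.radians(ydeg)),0]);z=np.array([0,0,-1.])
    Rg=Ro.from_matrix(np.stack([np.cross(y,z),y,z],1))
    print('shift mm',np.round(Rt.inv().apply(np.array(tgt)-p)*1000,1),'turn',np.round((Rt.inv()*Rg).as_rotvec(),3))
E
python3 - <<'E'
from h import *
todo((.4765,-.0645,.190),98.5)
E
```

```text
shift mm [-474.7 -547.8   24.6] turn [-0.001 -0.    -0.443]
```

>>> move_arm(
  targets=[
    [[-240,-275,0,0,0,-0.22],[-240,-275,0,0,0,-0.22],[-240,-275,0,0,0,-0.22],[-240,-275,0,0,0,-0.22],[-240,-275,0,0,0,-0.22],[-240,-275,0,0,0,-0.22],[-240,-275,0,0,0,-0.22],[-240,-275,0,0,0,-0.22],[-240,-275,0,0,0,-0.22],[-475,-548,10,0,0,-0.443],[-475,-548,10,0,0,-0.443],[-475,-548,10,0,0,-0.443],[-475,-548,10,0,0,-0.443],[-475,-548,10,0,0,-0.443],[-475,-548,10,0,0,-0.443],[-475,-548,10,0,0,-0.443],[-475,-548,10,0,0,-0.443],[-475,-548,10,0,0,-0.443],[-475,-548,10,0,0,-0.443],[-475,-548,10,0,0,-0.443]],
  ],
  claw=255,
  grip_force=20,
)

```text
time: 1.77
position: [0.477, -0.0661, 0.2041]
orientation: [0.226, -3.133, -0.0]
ft_force: [-0.1, 0.4, -1.2]
grip_width: 0.0009
grip_force: 0.0
```

Run:
```python
from h import *
f=save('wrist','w1'); todo((.4765,-.0645,.190),98.5)
m=cv2.inRange(cv2.cvtColor(f['image'],cv2.COLOR_BGR2HSV),(22,140,120),(35,255,255))
n,l,s,c=cv2.connectedComponentsWithStats(m)
for i in range(1,n):
    if s[i,4]>100: print(c[i],s[i],onz(f,*c[i],.12),dep(f,*c[i]))
print(proj(f,(.4765,-.0645,.12)))
```

```text
shift mm [-0.2  0.3 14.1] turn [ 0.001 -0.001 -0.002]
[428.27083333 106.17083333] [420  97  18  19 240] [0.37161161 0.03175119 0.12      ] [0.36214014 0.07471202 0.02016273]
[369.80133929 163.05357143] [357 150  26  28 448] [ 0.41960393 -0.00215572  0.12      ] [0.42767761 0.02357581 0.03346787]
[281.01669449 211.13856427] [260 197  44  44 599] [ 0.4691038  -0.06624881  0.12      ] [ 0.46926836 -0.06622243  0.1194274 ]
[281.80472653 219.80131068]
```

View pics/w1.png

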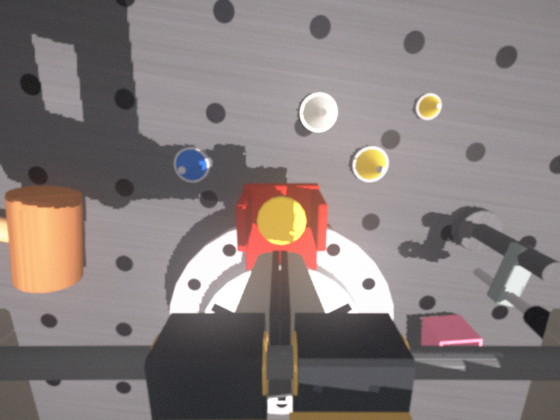

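The head centre is at (282,220), matching the projected estimate to within a pixel, and the finger is lined up between the cheeks. Pressing now.

>>> move_arm(
  targets=[
    [[0,0,30,0,0,0],[0,0,60,0,0,0],[0,0,75,0,0,0],[0,0,80,0,0,0],[0,0,84,0,0,0],[0,0,88,0,0,0],[0,0,92,0,0,0],[0,0,95,0,0,0],[0,0,97,0,0,0],[0,0,97,0,0,0],[0,0,97,0,0,0]],
  ],
)

```text
time: 2.73
position: [0.4769, -0.0639, 0.1088]
orientation: [-0.233, 3.133, 0.0]
ft_force: [-4.2, 1.4, 9.1]
grip_width: 0.0003
grip_force: 4.0
```

>>> move_arm(
  targets=[
    [[0,0,2,0,0,0],[0,0,4,0,0,0],[0,0,5.5,0,0,0],[0,0,5.5,0,0,0],[0,0,5.5,0,0,0]],
  ],
)

```text
time: 3.15
position: [0.477, -0.0641, 0.1042]
orientation: [-0.233, 3.132, -0.0]
ft_force: [-8.0, 0.8, 19.5]
grip_width: 0.0005
grip_force: 9.3
```

>>> move_arm(
  targets=[
    [[0,5,0,0,0,0.035],[-0.4,10,0,0,0,0.07],[-0.8,15,0,0,0,0.105],[-1.4,20,0,0,0,0.14],[-2.2,25,0,0,0,0.175],[-3.2,30,0,0,0,0.21],[-4.3,35,0,0,0,0.244],[-5.6,40,0,0,0,0.279],[-7.1,45,0,0,0,0.314],[-8.7,49.6,0,0,0,0.349],[-10.6,54.3,0,0,0,0.384],[-10.6,54.3,0,0,0,0.384],[-10.6,54.3,0,0,0,0.384]],
  ],
)

```text
time: 4.23
position: [0.48, -0.0081, 0.1042]
orientation: [0.369, 3.118, 0.001]
ft_force: [-6.5, 3.4, 16.1]
grip_width: -0.0001
grip_force: 8.3
```

Run:
```python
from h import *
save('top','top1');f=save('wrist','w2')
C=np.array([.620,-.0425]);p=status.get_obs()['position'][:2]-C
print('tcp ang',np.degrees(np.arctan2(p[1],p[0]))%360,np.linalg.norm(p))
```

```text
tcp ang 166.24348317997305 0.14416779487540546
```

View pics/w2.png

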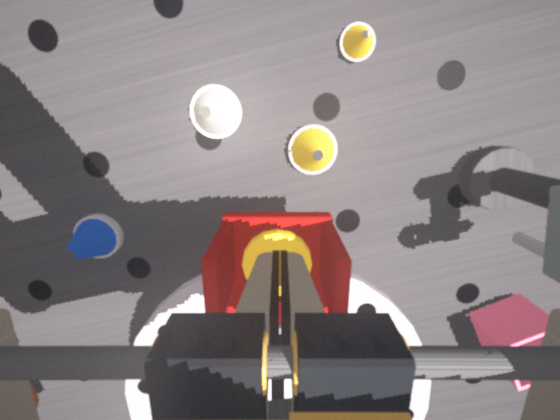

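The wrist view shows the table turned with the finger. The finger is near the middle between the cheeks (columns 205–350), so the table is at about 22°. I'll raise the finger clear so the pin rubs under the ring, then push the cheek on until it snaps.

>>> move_arm(
  targets=[
    [[0,0,-8,0,0,0],[0,0,-16,0,0,0],[0,0,-20,0,0,0],[0,0,-20,0,0,0],[0,4,-20,0,0,0.03],[-0.4,8,-20,0,0,0.06],[-0.6,11,-20,0,0,0.08],[-0.8,14,-20,0,0,0.1],[-1.1,17,-20,0,0,0.12],[-1.4,20,-20,0,0,0.14],[-1.6,22,-20,0,0,0.15],[-1.6,22,-20,0,0,0.15],[-1.6,22,-20,0,0,0.15]],
  ],
)

```text
time: 5.42
position: [0.486, 0.0122, 0.122]
orientation: [-0.602, -3.083, -0.001]
ft_force: [0.3, 0.4, -0.2]
grip_width: 0.0006
grip_force: 0.0
```

Run:
```python
from h import *
f=save('wrist','w3')
print(status.get_obs()['ft_force'])
C=np.array([.620,-.0425]);p=status.get_obs()['position'][:2]-C
print('tcp ang',np.degrees(np.arctan2(p[1],p[0]))%360,np.linalg.norm(p))
```

```text
[-0.60304269  0.02658725  0.73558545]
tcp ang 157.80771884077484 0.1447284358055258
```

View pics/w3.png

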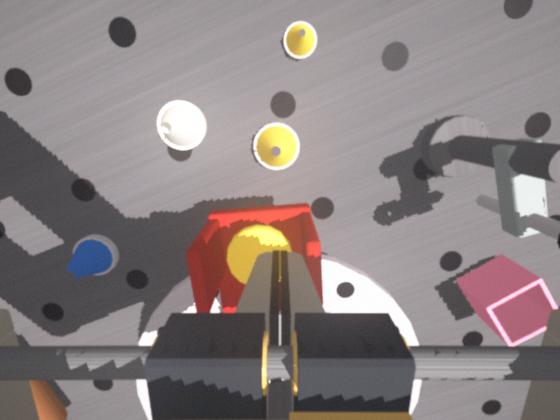

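The right cheek is now close to the finger and the plunger is at (258,250), so the table is not yet at the hole. I'll push on in small steps.

>>> move_arm(
  targets=[
    [[0,2,0,0,0,0.014],[0,4,0,0,0,0.028],[0,5,0,0,0,0.035],[-0.1,6,0,0,0,0.042],[-0.2,7,0,0,0,0.05],[-0.2,8,0,0,0,0.056],[-0.3,9,0,0,0,0.063],[-0.3,9,0,0,0,0.063]],
  ],
)

```text
time: 6.13
position: [0.4897, 0.0203, 0.1221]
orientation: [-0.7, -3.063, 0.0]
ft_force: [0.4, 0.1, 0.1]
grip_width: 0.0006
grip_force: 0.2
```

Run:
```python
from h import *
f=save('wrist','w4');t=save('top','top2')
print(status.get_obs()['ft_force'])
im=np.hstack([cv2.resize(f['image'][180:340,160:360],None,fx=2,fy=2),cv2.resize(t['image'][160:320,220:420],None,fx=2,fy=2)])
cv2.imwrite('pics/c4.png',im)
for g in (f,):
    m=cv2.inRange(cv2.cvtColor(g['image'],cv2.COLOR_BGR2HSV),(20,140,120),(35,255,255))
    n,l,s,c=cv2.connectedComponentsWithStats(m)
    for i in range(1,n):
        if s[i,4]>100:
            ys,xs=np.where(l==i);u,v=xs.mean(),ys.min()+4
            z=np.median([dep(g,x,y)[2] for x,y in list(zip(xs,ys))[::7]]); P=onz(g,*c[i],z);p=P[:2]-[.62,-.0425]
            print(c[i],s[i],P,np.degrees(np.arctan2(p[1],p[0]))%360,np.linalg.norm(p))
```

```text
[-0.12424641 -0.6943265  -0.28660692]
[275.46136364  41.25454545] [265  25  25  29 440] [0.3636803  0.07795375 0.01658853] 154.82949891243308 0.2832117454607791
[254.56858847 149.00596421] [243 128  32  38 503] [0.42916211 0.02693679 0.02462622] 160.00597069146664 0.20307773646006694
[245.07697161 257.29463722] [ 224  230   65   62 1585] [0.47774041 0.0039481  0.12058078] 161.9180135435131 0.14965031361909803
```

View pics/c4.png

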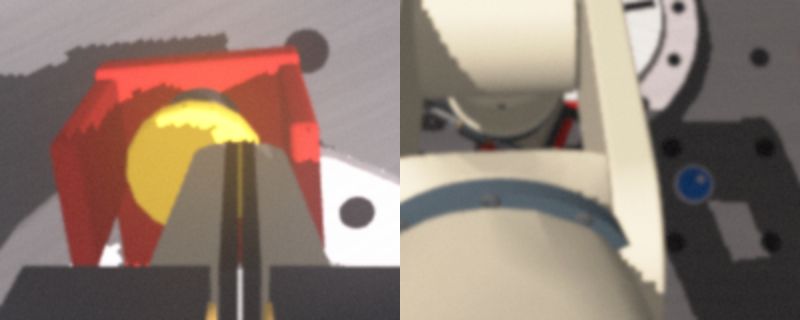

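The plunger head now reads at 0.1206 m, so it has sprung up, and the finger is close to the right cheek. A gentle push will test whether it is locked.

>>> move_arm(
  targets=[
    [[0,1,0,0,0,0],[0,2,0,0,0,0],[0,3,0,0,0,0.01],[0,4,0,0,0,0.01],[0,4,0,0,0,0.01]],
  ],
)

```text
time: 6.65
position: [0.4916, 0.0239, 0.1221]
orientation: [0.714, 3.059, 0.0]
ft_force: [-0.3, -1.3, -0.4]
grip_width: 0.0005
grip_force: 0.5
```

Run:
```python
from h import *
print(status.get_obs()['ft_force'])
save('wrist','w5')
for n in('w1','w2','w3','w4','w5'):
    g=load(n);m=cv2.inRange(cv2.cvtColor(g['image'],cv2.COLOR_BGR2HSV),(20,140,100),(35,255,255))
    k,l,s,c=cv2.connectedComponentsWithStats(m)
    Q=[]
    for i in range(1,k):
        if s[i,4]>60 and c[i][1]>185: Q+=[dep(g,x,y) for y,x in np.argwhere(l==i)]
    Q=np.array(Q);z=np.percentile(Q[:,2],80);Q=Q[abs(Q[:,2]-z)<.004][:,:2].astype(np.float32)
    h=cv2.convexHull(Q)[:,0]
    # outer half = points farther from axis, circle fit
    c0=np.array([.62,-.0425]);r=np.linalg.norm(h-c0,axis=1);h=h[r>np.median(r)-.004]
    a=np.linalg.lstsq(np.c_[2*h,np.ones(len(h))],(h**2).sum(1),rcond=None)[0]
    p=a[:2]-c0;print(n,'z',z,'c',a[:2],'R',np.sqrt(a[2]+a[:2]@a[:2]),'ang',np.degrees(np.arctan2(p[1],p[0]))%360)
```

```text
[-0.2548389  -1.27275017 -0.40263697]
w1 z 0.1213094924119884 c [ 0.47822422 -0.06510885] R 0.020518456270070897 ang 189.06061147545526
w2 z 0.1050955594873424 c [ 0.4797627  -0.00976178] R 0.020136793421367562 ang 166.85970758642765
w3 z 0.11110644212907864 c [4.82719540e-01 7.24225525e-05] R 0.02024329160793201 ang 162.77066966180837
w4 z 0.12127500374279584 c [0.48548961 0.00796607] R 0.020272104284162488 ang 159.43474179465895
w5 z 0.1213146899161801 c [0.48698292 0.01163391] R 0.020461283781456147 ang 157.8551697275331
```

The plunger height matches its starting height (0.1213 m) and the table is about 30–31° round, so it has locked. I'll back off and lift.

>>> move_arm(
  targets=[
    [[0,-5,0,0,0,0],[0,-10,0,0,0,0],[0,-10,-15,0,0,0],[0,-10,-35,0,0,0],[0,-10,-60,0,0,0],[0,-10,-90,0,0,0],[0,-10,-90,0,0,0],[0,-10,-90,0,0,0],[0,-10,-90,0,0,0]],
  ],
)

```text
time: 7.45
position: [0.4865, 0.0146, 0.2116]
orientation: [-0.715, -3.059, 0.0]
ft_force: [-0.4, -0.5, -0.8]
grip_width: 0.0003
grip_force: 0.0
```

Run:
```python
from h import *
print(status.get_obs()['ft_force'])
g=save('wrist','w6')
m=cv2.inRange(cv2.cvtColor(g['image'],cv2.COLOR_BGR2HSV),(20,140,100),(35,255,255))
k,l,s,c=cv2.connectedComponentsWithStats(m)
for i in range(1,k):
    if s[i,4]>60:
        P=dep(g,*c[i]);p=P[:2]-[.62,-.0425];print(c[i],P,np.degrees(np.arctan2(p[1],p[0]))%360,np.linalg.norm(p))
```

```text
[-0.39008397 -0.48886648 -0.75390858]
[282.83274021  59.50177936] [0.36400862 0.0792241  0.02594073] 154.5688764147116 0.2834578268055918
[271.23024055 140.00343643] [0.43052139 0.03202316 0.01023792] 158.5299665776057 0.2036070858043322
[277.41910632 225.56394453] [0.49230119 0.01001424 0.12037108] 157.6458119462554 0.13807509209019933
```

View pics/w6.png

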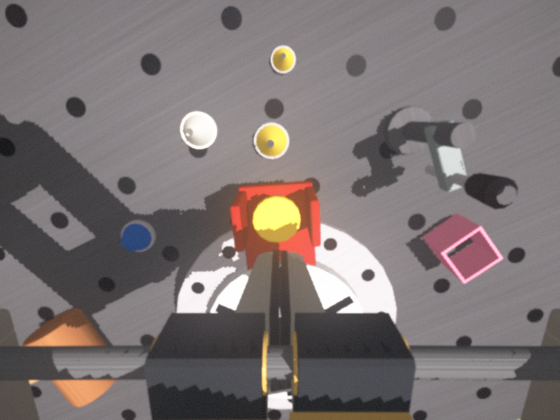

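The plunger at (277,219) is in line with the yellow marker at (271,141). It is fully up (0.120 m), and the mallet and clamp are in place.

```bash
python3 -c "
from plant import job; print(job.finish_job())"
```

```text
the job is handed in; nothing more can be done
None
```

The job is handed in: the turntable is about 30° round at the yellow marker's hole, with the plunger measured fully up (0.120 m) and the gripper clear; the system gave no verdict.

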